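# Ratchet test stand: raise the press arm, run the module in, lower the foot onto it

### The arm

A 6-joint arm with a two-finger parallel gripper is mounted at the origin on the work surface. World frame = base frame: x ahead of the robot, y to its left, z up, the work surface at z = 0. Lengths are in m, angles in rad, forces in N, time in s.
With the tool pointing down it reaches from about 0.375 to 0.975 m from the base axis. Payload 3.8 kg.
Tool frame: the origin (TCP) lies midway between the tips of the shut fingers; the grasp point (between the pads) lies 19 mm behind it; z points along the fingers, y is the line along which they close (so a half turn about z gives the same grasp; the last joint's range is limited). The gripper opens to 85 mm and grips with 20 to 120 N. Pads are 22 mm wide; open, the fingers measure 114 mm over their backs; the gripper's body (76 mm by 85 mm) begins 54 mm behind the grasp point. The pads swing forward as they close: fully open they stand 13 mm farther back than shut.
Start: joints at [-1.256, 0.264, 1.604, -0, 1.274, -0.037], TCP at [0.233, -0.634, 0.231] pointing down, gripper open.
Joint ranges: [-2.63, 2.63], [-0.94, 2.18], [0.31, 2.57], [-1.31, 4.45], [0, 2.66], [-2.55, 2.55]. Speed limits (rad/s): [2.57, 2.57, 3.14, 3.14, 3.14, 3.14].

### API

Orientations are given as a unit quaternion [w, x, y, z].
In Python, from workcell import get_obs, vision, workorder gives the robot as it stands.
- The arm moves only by the tool play_rows, never from a script. Its argument "deltas" is a list of rows, each a list of 3 entries, a list of its own where there are three numbers: the shift along the tool's x, y, z as a fraction of full scale, then the turn, a rotation vector about the tool's x, y, z as a fraction of full scale, then the closure, from 0 (fully open) to 1 (shut). A call has 1 to 12 rows; each row is the pose to reach, as a shift and turn from the pose commanded when the call began, along the tool's axes at that moment, turning the shorter way round; what a row does not reach only later rows make up. Full scale, the value 1, is 100 mm for a shift and 180 degrees for a turn. A row lasts 1/12 s, in which the tool goes at most 41.7 mm and 7.16 degrees, less where a joint would pass 70% of its speed; a pose out of reach is approached as far as the arm can. A call with a number of a shift or a turn outside -1 to 1 is refused whole. A call with a gripper value outside its range is refused whole. The fingers move at their own pace and stop on an object; "newtons" is the grip in N (left out, the last holds). Time passes only in rows, so rows that repeat a pose let the fingers close. It gives the time, the measured TCP pose, the force, the opening and the grip force at its end, in the units of the state.
- get_obs(): the state, without advancing time (a new reading comes with each control period).
- vision.grab_frame(name): name is "side" or "top"; returns a dict with "img" (400x640x3 uint8, red, green, blue), "fov_y" (degrees; the focal length in pixels is half the picture's height over the tangent of half this angle, whatever the lens; pixels are square), "cx", "cy" (the principal point, pixels), "view" (4x4, takes a point from world to camera coordinates). Camera axes: x right, y down, z forward; pixel columns grow to the right and rows downward; lengths in m; the calibration is good to about 2 mm. A picture is of the moment at which its call begins. There is no depth.
- workorder.sign_off(): hands the job in; it is judged then, once.
Trained networks look in a picture, given as the dict that the camera call returned (one of the last four; its "shot" number tells which), for a name from the list of things; names that differ only in an ending like _2 or _b are one class to them, and where a whole thing is asked for, a point or a joint stands for the part that bears it (a point fixed in the world has none). Each returns a list of dicts, best first, with "score" (0 to 1); they miss things now and then, are a little off and sometimes report something else, mostly with a low value. They report only what shows in the picture. A call takes as long as a camera call.
- vision.silhouettes(picture, label): "pixels" (400x640 bool, what is visible of it).
- vision.spot_point(picture, label): "position" ([x, y, z] in m, in the coordinates of the camera as it stood for that picture, good to about 4 mm: a listed point, or the origin of a listed thing).
The state is a dict: "time": time; "joint_pos": joint angles; "joint_vel": joint speeds; "effort": joint torques, N m; "position": TCP position; "orientation": TCP orientation; "wrist_force": force on the tool from outside, world axes, zero at the start; "torque": the same for the moment, N m; "gripper_width": finger opening in m; "grip_force": force on a finger pad.
Only numpy, scipy, OpenCV 4.12 (cv2) and the standard library are available. Lean on these libraries where they do the work, as an engineer would, in place of code of your own. Each camera call takes 0.05 s, during which the arm holds its last target. There are 200 camera calls.

### The job

Get the heatsink module under the press foot of the test stand: raise the arm past its sprung pawl until it hangs in the topmost notch with your hand off it, then run the sliding nest fully home. Only then pinch the release tab towards the grip post to free the pawl, and with the tab held in lower the arm by hand until the foot rests on the module, pressing it gently, never dropping the arm on it. Finally let go of everything; leave the other things on the bench where they are.

Things in the scene. Friction and masses are not known exactly. Their poses are not given: they have to be found in the camera images.
- stand: Press stand fixed to the bench: grey base plate 235 x 340 x 12 mm, steel column 20 x 24 mm, 173 mm tall. Origin on the bench straight below the press foot's axis. +x runs from the foot to the column (column axis at x = +120 mm), +y the way the nest comes out, z up. The column's +y face carries 7 ratchet teeth at 10 mm pitch, flat on top and sloping below.
- lift (a joint): Height of the press arm on the column, 0 (lowest) to 0.068 m (top stop), up is positive. The pawl holds it from falling at 0.002, 0.012, 0.022, ... 0.062 m; 0.062 is the topmost notch: raise past it to about 0.065 and set down. Arm: white, 30 mm wide, its top 78 mm above the bench at joint value 0; it and all it carries weigh 0.4 to 0.7 kg and sink freely when the pawl is out. Each tooth adds a few newtons while the arm is raised.
- grip_post (a point): Centre of the black grip post that stands on top of the arm, above the foot: 16 x 16 mm, 48 mm tall (24 mm above and below this point). It is fixed to the arm and has the stand's axes. Free on its +x and -x sides for raising.
- release_tab (a point): Centre of the dark steel release tab, 22 (x) x 10 (y) x 46 mm, which stands parallel to the grip post, 32 mm to its -y side (44 mm over both outer faces, 36.5 mm when squeezed). It is one piece with the pawl. Stand's axes.
- release (a joint): Travel of the release tab towards the grip post (+y), 0 to 0.0075 m against a spring of 3 N (at 0) to 5 N (at 0.0075). At 0 the pawl is fully in; it is clear of the teeth above about 0.006; passing teeth push it to about 0.006 by themselves. As soon as it is clear the arm hangs on your grip alone, so one finger should bear on the post by then: centre the gripper about 12 mm to the -y side of the post and close firmly, until the tab is at its stop.
- foot: Black rubber press foot 34 x 34 x 10 mm under the arm; origin at the centre of its underside, 30 mm above the bench when the lift joint reads 0. It is sprung: it gives up to 8 mm upward, taking 2 N to start and 9 N at the end of its travel.
- nest (a joint): How far the sliding nest is out, m: 0 fully home against its stop (module under the foot), up to 0.118. It slides along the stand's y with 1.5 N of drag.
- nest_knob (a point): Centre of the knob of the white plastic nest, an aluminium upright round pin of 16 mm diameter and 45 mm height (22 mm above and below this point), 105 mm to +y of the module's centre. Push or pull the nest by it. Clear 25 mm and more on all sides.
- module: Heatsink module (finned aluminium block) clipped in the nest and moving with it (up to 1 mm of play), 60 x 60 mm. Origin at the centre of its underside, 22 mm above the bench. Its height differs from piece to piece, 30 to 46 mm, and is not measured: find it by feel or sight. Keep the force on it under 16 N.
- driver: Bystander: screwdriver 160 mm long lying to the right of the stand.
- plug: Bystander: grey connector shell 58 x 44 x 16 mm near the stand's robot side.
- spacer: Bystander: brass spacer, 22 mm diameter and height, standing on the base plate; origin in its underside.
- meter: Bystander: black hand multimeter 170 x 85 x 34 mm.
- spool: Bystander: grey spool 64 mm diameter, 30 mm high.
- jar: Bystander: jar 52 mm diameter, 75 mm high.
- mug: Bystander: white mug 76 mm diameter, 90 mm high.

How it is judged:
By the outcome, as a careful person would: the job done as asked, in the order asked, and still so for the second after the job is handed in, with the robot touching nothing.
It also fails if it takes over 59 s, if anything falls off the work surface, if the arm or the gripper's body presses on something with over 40 N, if the wrist force passes 120 N, or if a joint passes its speed limit or range.

## Working session

There is one attempt and no reset: what is moved stays moved. The work goes in short steps, Python scripts to look and compute and a tool call to move; the robot and the scene stay as the last step left them, time stands still between calls to the robot, and variables do not carry over. Pictures are saved under pics/ and viewed, at most 10 in all, crops included, and the job is handed in when it is done.

Besides the shell and the picture viewer there is one more tool, called after "Request:" as a command line: name --argument value ..., lists and objects as JSON in quotes. play_rows: Moves the arm, as the interface text tells. Its arguments: {"type":"object","properties":{"deltas":{"type":"array"},"newtons":{"type":"number"}},"required":["deltas"]}

```bash
mkdir -p pics; cat > h.py <<'E'
import numpy as np, cv2
from workcell import get_obs, vision, workorder
from scipy.spatial.transform import Rotation as R
def spot(f,l):
    r=vision.spot_point(f,l)
    if not r: return None
    V=np.array(f['view']); p=np.linalg.inv(V)@np.r_[r[0]['position'],1]
    return np.round(p[:3],4), round(r[0]['score'],2)
def proj(f,p):
    V=np.array(f['view']); c=V@np.r_[p,1]; fl=200/np.tan(np.radians(f['fov_y']/2))
    return c[:2]/c[2]*fl+[f['cx'],f['cy']]
def save(f,n): cv2.imwrite('pics/'+n,f['img'][:,:,::-1])
E
python3 - <<'E'
from h import *
o=get_obs(); print({k:np.round(v,3) for k,v in o.items()})
for n in ['side','top']:
    f=vision.grab_frame(n); save(f,n+'0.png'); print(n,np.round(np.linalg.inv(f['view'])[:3],3).tolist())
    for l in ['stand','grip_post','release_tab','foot','nest_knob','module','spacer','plug','driver','meter','jar','mug','spool']: print(l,spot(f,l))
E
```

```text
{'time': np.float64(0.0), 'joint_pos': array([-1.256,  0.264,  1.603, -0.   ,  1.274, -0.037]), 'joint_vel': array([ 0.001,  0.   , -0.001,  0.002, -0.   , -0.001]), 'effort': array([-1.7000e-02, -4.8496e+01, -3.4283e+01,  7.0000e-03, -1.2900e-01,
       -0.0000e+00]), 'position': array([ 0.233, -0.634,  0.232]), 'orientation': array([0.   , 0.985, 0.175, 0.   ]), 'wrist_force': array([ 0.096, -0.35 ,  0.238]), 'torque': array([-0.002, -0.004,  0.002]), 'grip_force': np.float64(2.388), 'gripper_width': np.float64(0.085)}
side [[-0.91, -0.255, 0.326, 0.069], [-0.413, 0.524, -0.745, 0.948], [0.019, -0.813, -0.582, 0.871]]
stand (array([ 0.533, -0.062,  0.005]), 0.57)
grip_post (array([ 0.5339, -0.0596,  0.1234]), 0.91)
release_tab (array([ 0.5337, -0.0923,  0.1229]), 0.81)
foot (array([ 0.5335, -0.0629,  0.0515]), 0.56)
nest_knob (array([0.5561, 0.142 , 0.0443]), 0.65)
module (array([ 0.5128, -0.4956, -0.0014]), 0.75)
spacer (array([0.6654, 0.1184, 0.0094]), 0.58)
plug (array([ 0.4115,  0.0042, -0.0027]), 0.69)
driver (array([ 5.629e-01, -2.097e-01, -2.000e-04]), 0.5)
meter (array([ 5.
[... 223 characters left out ...]
.0, -0.002, -0.014, -0.028], [0.014, -0.099, -0.995, 1.462]]
stand (array([ 0.5415, -0.0641,  0.0008]), 0.92)
grip_post (array([ 0.5393, -0.0607,  0.1242]), 0.87)
release_tab (array([ 0.5371, -0.0868,  0.1247]), 0.8)
foot (array([0.4183, 0.0008, 0.0021]), 0.52)
nest_knob (array([0.5568, 0.1494, 0.0446]), 0.83)
module (array([0.5505, 0.0397, 0.0255]), 0.58)
spacer (array([ 0.5406, -0.0594,  0.055 ]), 0.23)
plug (array([ 0.4174, -0.0035,  0.0029]), 0.52)
driver (array([ 0.5723, -0.2067,  0.0018]), 0.8)
meter (array([ 0.5213, -0.492 , -0.0006]), 0.77)
jar (array([0.6946, 0.4166, 0.0013]), 0.84)
mug (array([ 2.814e-01, -4.059e-01,  2.000e-04]), 0.62)
spool (array([0.5007, 0.3856, 0.0029]), 0.78)
```

View pics/side0.png

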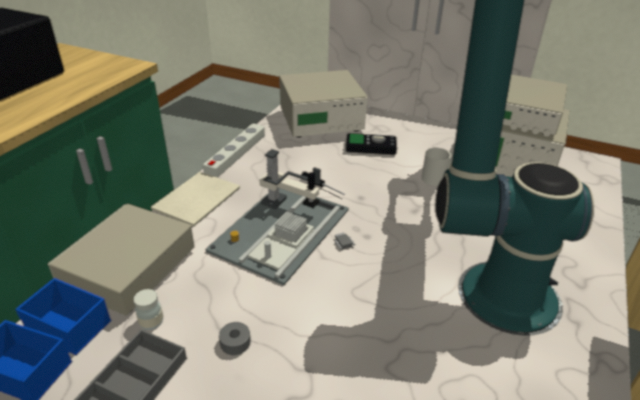

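View pics/top0.png

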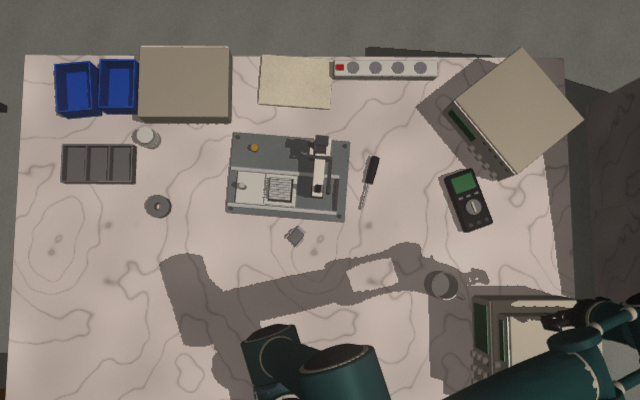

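The stand is near (0.537, −0.06) with about −5° yaw. In the top view the post is at (318,188) and the knob at (240,185), with the nest out about 0.10 m. The post height of 0.124 gives lift ≈ 0.022. The plug, driver and spacer are all clear of the path.

```bash
cat >> h.py <<'E'
def go(p,ang):
    "shift/turn fractions to tcp p, tool y at world angle ang (deg, mod 180), tool down"
    o=get_obs(); q=o['orientation']; M=R.from_quat([q[1],q[2],q[3],q[0]])
    best=None
    for a in (ang,ang+180):
        y=np.array([np.cos(np.radians(a)),np.sin(np.radians(a)),0]); z=np.array([0,0,-1.])
        T=R.from_matrix(np.c_[np.cross(y,z),y,z]); rv=(M.inv()*T).as_rotvec()
        if best is None or np.linalg.norm(rv)<np.linalg.norm(best): best=rv
    print('shift',np.round(M.inv().apply(np.array(p)-o['position'])/.1,3),'turn',np.round(best/np.pi,4),'pos',np.round(o['position'],4))
E
python3 - <<'E'
from h import *
f=vision.grab_frame('top')
s=vision.silhouettes(f,'stand'); m=s[0]['pixels'].astype(np.uint8)
print(cv2.minAreaRect(cv2.findNonZero(m)))
for p in [(.5366,-.06,.124),(.5366,-.092,.124),(.556,.146,.0445)]: print(proj(f,p))
go((.537,-.06,.23),-5)
E
```

```text
((287.7779541015625, 175.23875427246094), (118.66461944580078, 84.56033325195312), 4.635463714599609)
[316.88460536 189.42738805]
[328.97187447 189.4571676 ]
[242.62415274 185.98835466]
shift [ 4.834 -4.339  0.015] turn [ 2.000e-04  1.000e-04 -3.602e-01] pos [ 0.2327 -0.6339  0.2318]
```

Request:
play_rows --deltas '[[[0,0,-0.4],[0,0,0],0],[[0.4,-0.35,-0.5],[0,0,0],0],[[0.7,-0.6,-0.5],[0,0,0],0],[[0.967,-0.868,-0.5],[0,0,0],0]]' --newtons 30

```text
time: 1.83
position: [0.2911, -0.5229, 0.2798]
orientation: [-0.001, 0.985, 0.174, -0.0]
wrist_force: [1.2, 0.7, -5.3]
gripper_width: 0.0855
grip_force: 0.0
```

Request:
play_rows --deltas '[[[0.3,-0.27,0],[0,0,0],0.5],[[0.6,-0.55,0],[0,0,0],0.5],[[0.967,-0.868,0],[0,0,0],0.5],[[0.967,-0.868,0],[0,0,0],0.5]]'

```text
time: 2.17
position: [0.3532, -0.403, 0.2785]
orientation: [-0.003, 0.984, 0.177, -0.0]
wrist_force: [-0.4, 0.6, -5.2]
gripper_width: 0.0427
grip_force: 0.0
```

Request:
play_rows --deltas '[[[0.3,-0.27,0],[0,0,0],0.5],[[0.6,-0.55,0],[0,0,0],0.5],[[0.967,-0.868,0],[0,0,0],0.5],[[0.967,-0.868,0],[0,0,0],0.5]]'

```text
time: 2.5
position: [0.4138, -0.2891, 0.2788]
orientation: [-0.003, 0.984, 0.177, -0.0]
wrist_force: [-0.2, -0.4, -4.1]
gripper_width: 0.0424
grip_force: 0.0
```

Request:
play_rows --deltas '[[[0.3,-0.27,0],[0,0,0],0.5],[[0.6,-0.55,0],[0,0,0],0.5],[[0.967,-0.868,0],[0,0,0],0.5],[[0.967,-0.868,0],[0,0,0],0.5]]'

```text
time: 2.83
position: [0.4747, -0.1748, 0.2791]
orientation: [-0.002, 0.984, 0.177, -0.001]
wrist_force: [-0.0, 0.4, -4.7]
gripper_width: 0.0425
grip_force: 0.0
```

Request:
play_rows --deltas '[[[0.3,-0.27,0],[0,0,-0.036],0.5],[[0.6,-0.55,0],[0,0,-0.072],0.5],[[0.967,-0.868,0],[0,0,-0.11],0.5],[[0.967,-0.868,0],[0,0,-0.145],0.5],[[0.967,-0.868,0],[0,0,-0.18],0.5],[[0.967,-0.868,0],[0,0,-0.22],0.5],[[0.967,-0.868,0],[0,0,-0.26],0.5],[[0.967,-0.868,0],[0,0,-0.3],0.5],[[0.967,-0.868,0],[0,0,-0.34],0.5],[[0.967,-0.868,0],[0,0,-0.361],0.5],[[0.967,-0.868,0],[0,0,-0.361],0.5],[[0.967,-0.868,0],[0,0,-0.361],0.5]]'

```text
time: 3.83
position: [0.5337, -0.0653, 0.2795]
orientation: [-0.001, 0.737, 0.676, -0.001]
wrist_force: [0.4, -0.8, -5.2]
gripper_width: 0.0425
grip_force: 0.0
```

```bash
python3 - <<'E'
from h import *
o=get_obs(); print(o['time'],o['joint_pos'],o['gripper_width'],o['wrist_force'])
f=vision.grab_frame('side')
for l in ['grip_post','release_tab','nest_knob']: print(l,spot(f,l))
go((.537,-.06,.112),-4.7)
a=f['img'][130:270,200:380][:,:,::-1]; cv2.imwrite('pics/s1.png',cv2.resize(a,None,fx=4,fy=4,interpolation=2))
E
```

```text
3.8333 [-1.67992600e-01 -2.23083671e-02  1.83398985e+00 -2.21980932e-04
  1.33269541e+00 -8.05572049e-02] 0.04248586575845135 [ 0.4266046  -0.81221113 -5.17182953]
grip_post (array([ 0.5327, -0.0619,  0.1249]), 0.67)
release_tab (array([ 0.5345, -0.0928,  0.1221]), 0.7)
nest_knob (array([0.554 , 0.1447, 0.0426]), 0.59)
shift [0.052 0.025 1.687] turn [-0.0003 -0.     -0.0013] pos [ 0.5342 -0.065   0.2807]
```

View pics/s1.png

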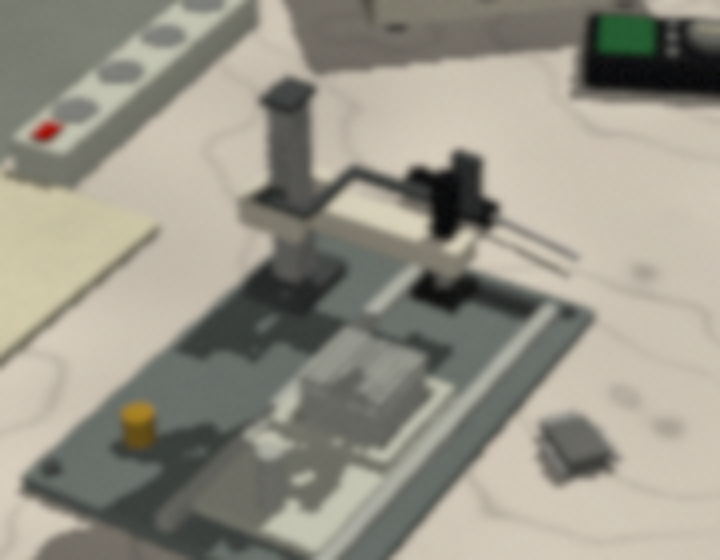

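```bash
python3 - <<'E'
from h import *
f=vision.grab_frame('side'); print(proj(f,get_obs()['position']),proj(f,(.537,-.06,.124)),proj(f,(.537,-.06,.1)),proj(f,(.537,-.06,.148)),proj(f,(.534,-.092,.124)))
a=cv2.imread('pics/side0.png')[140:230,240:360]; b=f['img'][140:230,240:360][:,:,::-1]
t=cv2.imread('pics/top0.png')[125:225,225:355]
c=[cv2.resize(i,(390,292),interpolation=2) for i in (a,b)]; cv2.imwrite('pics/s2.png',np.vstack([np.hstack(c),np.hstack([cv2.resize(t,(390,300),interpolation=2)]*2)]))
E
```

```text
[312.23849888 126.61519732] [309.81347607 180.96296461] [309.73504376 188.53723271] [309.89356341 173.22886977] [315.99107367 175.17964982]
```

View pics/s2.png

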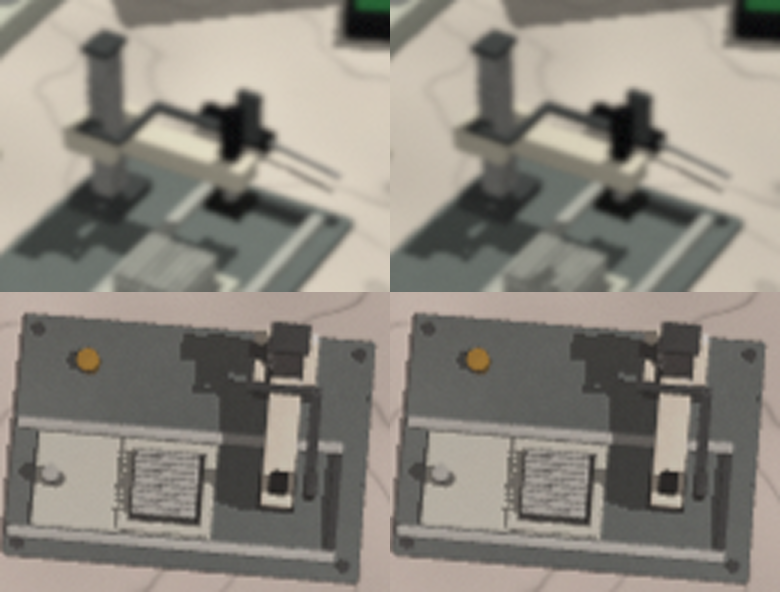

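Request:
play_rows --deltas '[[[0.04,0.015,0.25],[0,0,0],0.5],[[0.04,0.015,0.55],[0,0,0],0.5],[[0.04,0.015,0.85],[0,0,0],0.5],[[0.04,0.015,1.0],[0,0,0],0.5],[[0.04,0.015,1.0],[0,0,0],0.5]]'

```text
time: 4.5
position: [0.5328, -0.0604, 0.1764]
orientation: [-0.003, 0.737, 0.676, -0.003]
wrist_force: [-0.6, 1.5, -4.8]
gripper_width: 0.0428
grip_force: 0.0
```

Request:
play_rows --deltas '[[[0,0,0.2],[0,0,0],0.5],[[0,0,0.4],[0,0,0],0.5],[[0,0,0.6],[0,0,0],0.5],[[0,0,0.68],[0,0,0],0.5],[[0,0,0.68],[0,0,0],0.5],[[0,0,0.68],[0,0,0],0.5]]'

```text
time: 5.0
position: [0.5369, -0.0611, 0.1142]
orientation: [0.0, 0.737, 0.676, 0.0]
wrist_force: [-0.3, -0.0, -3.8]
gripper_width: 0.0424
grip_force: 0.0
```

Request:
play_rows --deltas '[[[0,0,0],[0,0,0],0.7],[[0,0,0],[0,0,0],0.76],[[0,0,0],[0,0,0],0.79],[[0,0,0],[0,0,0],0.79]]' --newtons 30

```text
time: 5.33
position: [0.537, -0.0611, 0.1143]
orientation: [0.001, 0.736, 0.676, 0.001]
wrist_force: [-0.0, 0.2, -4.2]
gripper_width: 0.0175
grip_force: 0.0
```

Request:
play_rows --deltas '[[[0,0,0],[0,0,0],1],[[0,0,0],[0,0,0],1],[[0,0,0],[0,0,0],1],[[0,0,0],[0,0,0],1]]' --newtons 50

```text
time: 5.67
position: [0.537, -0.0611, 0.114]
orientation: [0.001, 0.736, 0.677, 0.001]
wrist_force: [0.0, 0.5, -1.6]
gripper_width: 0.015
grip_force: 50.9
```

Request:
play_rows --deltas '[[[0,0,-0.04],[0,0,0],1],[[0,0,-0.08],[0,0,0],1],[[0,0,-0.12],[0,0,0],1],[[0,0,-0.16],[0,0,0],1],[[0,0,-0.2],[0,0,0],1],[[0,0,-0.24],[0,0,0],1],[[0,0,-0.28],[0,0,0],1],[[0,0,-0.32],[0,0,0],1],[[0,0,-0.36],[0,0,0],1],[[0,0,-0.4],[0,0,0],1],[[0,0,-0.4],[0,0,0],1],[[0,0,-0.4],[0,0,0],1]]'

```text
time: 6.67
position: [0.537, -0.061, 0.1525]
orientation: [0.001, 0.736, 0.676, 0.0]
wrist_force: [5.6, -1.4, -9.4]
gripper_width: 0.0152
grip_force: 51.4
```

```bash
python3 - <<'E'
from h import *
for n in ['side','top']:
  f=vision.grab_frame(n)
  for l in ['grip_post','release_tab']: print(l,spot(f,l))
o=get_obs(); print(o['position'],o['wrist_force'])
E
```

```text
grip_post (array([ 0.5338, -0.063 ,  0.1622]), 0.86)
release_tab None
grip_post None
release_tab (array([ 0.5443, -0.0595,  0.0034]), 0.73)
[ 0.53700033 -0.06105578  0.15253354] [ 5.62150597 -1.06245847 -9.79841613]
```

Request:
play_rows --deltas '[[[0,0,-0.02],[0,0,0],1],[[0,0,-0.035],[0,0,0],1],[[0,0,-0.045],[0,0,0],1],[[0,0,-0.045],[0,0,0],1],[[0,0,-0.045],[0,0,0],1],[[0,0,-0.045],[0,0,0],1]]'

```text
time: 7.47
position: [0.537, -0.0611, 0.1571]
orientation: [0.001, 0.736, 0.676, 0.0]
wrist_force: [4.2, -0.3, -8.6]
gripper_width: 0.0154
grip_force: 51.4
```

Request:
play_rows --deltas '[[[0,0,0.01],[0,0,0],1],[[0,0,0.02],[0,0,0],1],[[0,0,0.025],[0,0,0],1],[[0,0,0.03],[0,0,0],1],[[0,0,0.035],[0,0,0],1],[[0,0,0.035],[0,0,0],1],[[0,0,0.035],[0,0,0],1]]'

```text
time: 8.05
position: [0.537, -0.0611, 0.1552]
orientation: [0.001, 0.736, 0.676, 0.001]
wrist_force: [3.0, -0.6, 1.0]
gripper_width: 0.0151
grip_force: 52.8
```

Request:
play_rows --deltas '[[[0,0,0],[0,0,0],0.8],[[0,0,0],[0,0,0],0.5],[[0,0,0],[0,0,0],0.5],[[0,0,-0.2],[0,0,0],0.5],[[0,0,-0.45],[0,0,0],0.5],[[0,0,-0.7],[0,0,0],0.5],[[0,0,-0.7],[0,0,0],0.5]]'

```text
time: 8.63
position: [0.5383, -0.0613, 0.2285]
orientation: [0.002, 0.736, 0.676, 0.002]
wrist_force: [1.2, 0.0, -3.5]
gripper_width: 0.0429
grip_force: 0.0
```

```bash
python3 - <<'E'
from h import *
for n in ['side','top']:
  f=vision.grab_frame(n)
  for l in ['grip_post','release_tab','nest_knob','module']: print(l,spot(f,l))
o=get_obs(); print(o['joint_pos'])
y=np.radians(90-4.7); b=np.array([.537,-.061]); k=np.array([.5555,.1445]); d=np.array([np.cos(y),np.sin(y)])
print('along',(k-b)@d,'perp',np.cross(d,k-b))
go((.5555,.145,.2255),-4.7); go((.5555,.145,.033),-4.7)
E
```

```text
grip_post (array([ 0.535 , -0.0575,  0.1638]), 0.72)
release_tab (array([ 0.5357, -0.0931,  0.1656]), 0.7)
nest_knob (array([0.5568, 0.1439, 0.0412]), 0.88)
module (array([0.5445, 0.0421, 0.0227]), 0.72)
grip_post None
release_tab None
nest_knob (array([0.5556, 0.1502, 0.0427]), 0.71)
module (array([0.5478, 0.0392, 0.0251]), 0.68)
[-1.59332314e-01  1.35235091e-02  1.90259880e+00  4.11805889e-05
  1.22743693e+00 -7.44754594e-02]
along 0.20632484540076226 perp -0.001599428132660216
shift [ 2.068  0.023 -0.024] turn [-0.0006 -0.0001 -0.0009] pos [ 0.5357 -0.0608  0.2231]
shift [2.068 0.027 1.901] turn [-0.0006 -0.0001 -0.0009] pos [ 0.5357 -0.0608  0.2231]<stdin>:7: DeprecationWarning: Arrays of 2-dimensional vectors are deprecated. Use arrays of 3-dimensional vectors instead. (deprecated in NumPy 2.0)
```

Request:
play_rows --deltas '[[[0.35,0,0],[0,0,0],0.5],[[0.7,0.01,0],[0,0,0],0.5],[[1.0,0.015,0],[0,0,0],0.5],[[1.0,0.015,0],[0,0,0],0.5]]'

```text
time: 9.47
position: [0.5464, 0.0429, 0.224]
orientation: [-0.001, 0.735, 0.678, 0.001]
wrist_force: [-0.4, -0.3, -4.6]
gripper_width: 0.0426
grip_force: 0.0
```

Request:
play_rows --deltas '[[[0.35,0,0],[0,0,0],0.5],[[0.7,0.01,0.2],[0,0,0],0.5],[[1.0,0.012,0.6],[0,0,0],0.5],[[1.0,0.012,0.9],[0,0,0],0.5],[[1.0,0.012,0.9],[0,0,0],0.5],[[1.0,0.012,0.9],[0,0,0],0.5]]'

```text
time: 9.97
position: [0.5534, 0.1375, 0.1315]
orientation: [-0.002, 0.736, 0.677, -0.003]
wrist_force: [-0.3, 0.1, -3.5]
gripper_width: 0.0426
grip_force: 0.0
```

```bash
python3 - <<'E'
from h import *
go((.556,.146,.035),-4.7)
E
```

```text
shift [0.089 0.025 0.965] turn [-0.0021  0.0008 -0.0005] pos [0.5534 0.1375 0.1315]
```

Request:
play_rows --deltas '[[[0.08,0.02,0.2],[0,0,0],0.5],[[0.08,0.02,0.4],[0,0,0],0.5],[[0.08,0.02,0.6],[0,0,0],0.5],[[0.08,0.02,0.8],[0,0,0],0.5],[[0.08,0.02,0.95],[0,0,0],0.6],[[0.08,0.02,0.95],[0,0,0],0.7],[[0.08,0.02,0.95],[0,0,0],0.76],[[0.08,0.02,0.95],[0,0,0],0.79],[[0.08,0.02,0.95],[0,0,0],0.79]]' --newtons 20

```text
time: 10.72
position: [0.5548, 0.1447, 0.0393]
orientation: [-0.002, 0.737, 0.676, -0.003]
wrist_force: [-8.6, 0.6, -7.7]
gripper_width: 0.0185
grip_force: 4.3
```

Request:
play_rows --deltas '[[[0,0,0],[0,0,0],1],[[0,0,0],[0,0,0],1],[[0,0,0],[0,0,0],1],[[0,0,0],[0,0,0],1]]'

```text
time: 11.05
position: [0.5537, 0.1448, 0.0393]
orientation: [-0.003, 0.737, 0.676, -0.004]
wrist_force: [-12.3, 0.2, -5.8]
gripper_width: 0.0151
grip_force: 21.7
```

Request:
play_rows --deltas '[[[0,-0.02,0],[0,0,0],1],[[-0.05,-0.02,0],[0,0,0],1],[[-0.14,-0.02,0],[0,0,0],1],[[-0.25,-0.02,0],[0,0,0],1],[[-0.36,-0.02,0],[0,0,0],1],[[-0.47,-0.02,0],[0,0,0],1],[[-0.58,-0.02,0],[0,0,0],1],[[-0.69,-0.02,0],[0,0,0],1],[[-0.8,-0.02,0],[0,0,0],1],[[-0.88,-0.02,0],[0,0,0],1],[[-0.92,-0.02,0],[0,0,0],1],[[-0.94,-0.02,0],[0,0,0],1]]'

```text
time: 12.05
position: [0.5461, 0.0513, 0.0394]
orientation: [-0.002, 0.737, 0.676, -0.002]
wrist_force: [-6.0, 2.0, -11.8]
gripper_width: 0.0149
grip_force: 20.8
```

Request:
play_rows --deltas '[[[-0.01,0,0],[0,0,0],1],[[-0.02,0,0],[0,0,0],1],[[-0.03,0,0],[0,0,0],1],[[-0.03,0,0],[0,0,0],1]]'

```text
time: 12.38
position: [0.5459, 0.0487, 0.0394]
orientation: [-0.002, 0.737, 0.676, -0.002]
wrist_force: [-6.0, 1.2, -11.7]
gripper_width: 0.0157
grip_force: 20.8
```

Request:
play_rows --deltas '[[[-0.01,0,0],[0,0,0],1],[[-0.02,0,0],[0,0,0],1],[[-0.03,0,0],[0,0,0],1],[[-0.04,0,0],[0,0,0],1],[[-0.05,0,0],[0,0,0],1],[[-0.05,0,0],[0,0,0],1]]'

```text
time: 12.88
position: [0.5455, 0.0438, 0.0394]
orientation: [-0.002, 0.737, 0.676, -0.002]
wrist_force: [-5.2, 1.9, -11.7]
gripper_width: 0.0152
grip_force: 20.8
```

Request:
play_rows --deltas '[[[-0.01,0,0],[0,0,0],1],[[-0.02,0,0],[0,0,0],1],[[-0.03,0,0],[0,0,0],1],[[-0.04,0,0],[0,0,0],1],[[-0.04,0,0],[0,0,0],1]]'

```text
time: 13.3
position: [0.5454, 0.0418, 0.0394]
orientation: [-0.003, 0.737, 0.676, -0.0]
wrist_force: [-4.8, 8.8, -12.5]
gripper_width: 0.0151
grip_force: 20.7
```

Request:
play_rows --deltas '[[[-0.01,0,0],[0,0,0],1],[[-0.02,0,0],[0,0,0],1],[[-0.02,0,0],[0,0,0],1]]'

```text
time: 13.55
position: [0.5454, 0.0417, 0.0394]
orientation: [-0.004, 0.738, 0.675, 0.001]
wrist_force: [-3.8, 16.7, -13.8]
gripper_width: 0.0148
grip_force: 20.6
```

Request:
play_rows --deltas '[[[0.02,0,0],[0,0,0],1],[[0.035,0,0],[0,0,0],1],[[0.035,0,0],[0,0,0],1],[[0.035,0,0],[0,0,0],0.8],[[0.035,0,0],[0,0,0],0.5],[[0.035,0,0],[0,0,0],0.5],[[0.035,0,-0.3],[0,0,0],0.5],[[0.035,0,-0.6],[0,0,0],0.4],[[0.035,0,-0.95],[0,0,0],0.4],[[0.035,0,-0.95],[0,0,0],0.4]]'

```text
time: 14.38
position: [0.5552, 0.0417, 0.1443]
orientation: [0.006, 0.737, 0.676, 0.007]
wrist_force: [1.8, -0.2, -3.6]
gripper_width: 0.0514
grip_force: 0.0
```

```bash
python3 - <<'E'
from h import *
f=vision.grab_frame('side')
for l in ['grip_post','release_tab','nest_knob','module','foot']: print(l,spot(f,l))
o=get_obs(); print(o['joint_pos'],o['position'],o['wrist_force'])
a=f['img'][110:240,220:400][:,:,::-1]; cv2.imwrite('pics/s3.png',cv2.resize(a,None,fx=4,fy=4,interpolation=2))
E
```

```text
grip_post (array([ 0.5343, -0.0597,  0.1652]), 0.62)
release_tab (array([ 0.5339, -0.0952,  0.1613]), 0.53)
nest_knob (array([0.5474, 0.0408, 0.042 ]), 0.84)
module (array([ 0.535 , -0.0633,  0.0252]), 0.85)
foot (array([ 0.5342, -0.0637,  0.0935]), 0.45)
[ 3.08515858e-02  1.11274140e-01  1.97615361e+00 -4.74378652e-05
  1.05778870e+00  1.15899980e-01] [0.54617942 0.04175333 0.13204173] [-0.47934052  0.82793762 -5.22468636]
```

View pics/s3.png

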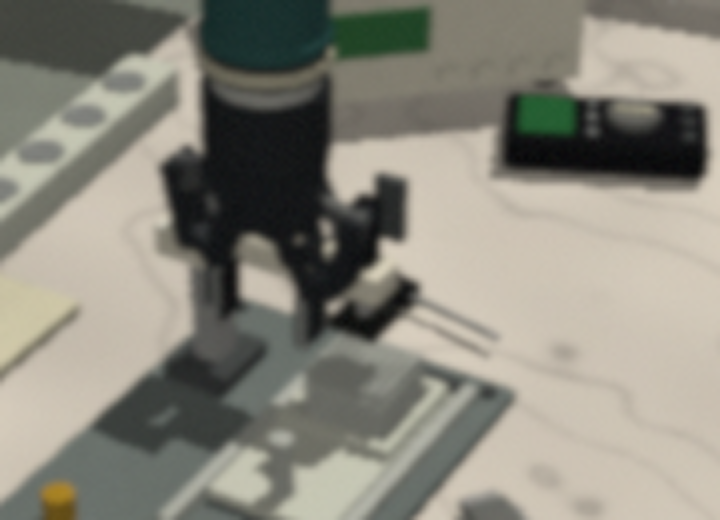

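Request:
play_rows --deltas '[[[0,0,-0.3],[0,0,0],0.4],[[0,0,-0.6],[0,0,0.03],0.2],[[0,0,-0.9],[0,0,0.06],0],[[0,0,-1.0],[0,0,0.1],0],[[0,0,-1.0],[0,0,0.14],0],[[0,0,-1.0],[0,0,0.18],0],[[0,0,-1.0],[0,0,0.22],0],[[0,0,-1.0],[0,0,0.26],0],[[0,0,-1.0],[0,0,0.3],0],[[0,0,-1.0],[0,0,0.34],0],[[0,0,-1.0],[0,0,0.38],0],[[0,0,-1.0],[0,0,0.41],0]]'

```text
time: 15.68
position: [0.5467, 0.0419, 0.2317]
orientation: [-0.0, 0.995, 0.096, -0.002]
wrist_force: [-1.0, 0.3, -4.6]
gripper_width: 0.0853
grip_force: 0.0
```

Request:
play_rows --deltas '[[[0,0,-0.1],[0,0,0.035],0],[[0,0,-0.1],[0,0,0.07],0],[[0,0,-0.1],[0,0,0.09],0],[[0,0,-0.1],[0,0,0.09],0]]'

```text
time: 16.02
position: [0.5469, 0.0419, 0.2421]
orientation: [0.0, 0.999, -0.043, -0.002]
wrist_force: [0.3, -0.3, -4.1]
gripper_width: 0.0854
grip_force: 0.0
```

```bash
python3 - <<'E'
from h import *
o=get_obs(); print(o['joint_pos'],o['wrist_force'])
f=vision.grab_frame('side')
for l in ['grip_post','release_tab','nest_knob','module','foot']: print(l,spot(f,l))
go((.536,-.073,.24),85.3)
E
```

```text
[3.10687653e-02 2.00973065e-02 1.86041023e+00 2.75634670e-06
 1.26456892e+00 1.68822250e+00] [ 0.26917152 -0.26423703 -4.06442783]
grip_post (array([ 0.5335, -0.061 ,  0.1653]), 0.59)
release_tab (array([ 0.511 , -0.4957, -0.001 ]), 0.74)
nest_knob (array([0.5464, 0.039 , 0.0468]), 0.62)
module None
foot (array([ 0.5337, -0.0638,  0.0916]), 0.54)
shift [-0.018  1.155  0.036] turn [ 0.      0.0003 -0.0006] pos [0.5475 0.0419 0.2436]
```

Request:
play_rows --deltas '[[[0,0.3,0],[0,0,0],0],[[0,0.6,0],[0,0,0],0],[[-0.01,0.9,0],[0,0,0],0],[[-0.02,1.0,0.03],[0,0,0],0],[[-0.02,1.0,0.03],[0,0,0],0]]'

```text
time: 16.73
position: [0.5366, -0.0594, 0.2406]
orientation: [0.0, 0.999, -0.044, -0.0]
wrist_force: [-0.5, 1.3, -4.3]
gripper_width: 0.0856
grip_force: 0.0
```

Request:
play_rows --deltas '[[[0,0.1,0],[0,0,0],0],[[0,0.155,0],[0,0,0],0],[[0,0.155,0],[0,0,0],0],[[0,0.155,0],[0,0,0],0]]'

```text
time: 17.07
position: [0.5361, -0.0725, 0.2413]
orientation: [-0.0, 0.999, -0.042, 0.0]
wrist_force: [-0.2, -0.2, -5.0]
gripper_width: 0.085
grip_force: 0.0
```

```bash
python3 - <<'E'
from h import *
go((.536,-.073,.15),85.3)
E
```

```text
shift [-0.001  0.005  0.913] turn [-0.0001 -0.     -0.0008] pos [ 0.5361 -0.0725  0.2413]
```

Request:
play_rows --deltas '[[[0,0.005,0.2],[0,0,0],0],[[0,0.005,0.4],[0,0,0],0],[[0,0.005,0.6],[0,0,0],0],[[0,0.005,0.8],[0,0,0],0],[[0,0.005,0.9],[0,0,0],0],[[0,0.005,0.9],[0,0,0],0],[[0,0.005,0.9],[0,0,0],0]]'

```text
time: 17.65
position: [0.5358, -0.0729, 0.1511]
orientation: [-0.0, 0.999, -0.042, -0.0]
wrist_force: [0.8, -0.1, -5.0]
gripper_width: 0.0853
grip_force: 0.0
```

```bash
python3 - <<'E'
from h import *
f=vision.grab_frame('side'); g=vision.grab_frame('top')
a=f['img'][120:220,250:370][:,:,::-1]; b=g['img'][140:240,260:380][:,:,::-1]
cv2.imwrite('pics/s4.png',np.hstack([cv2.resize(i,(396,330),interpolation=2) for i in (a,b)]))
o=get_obs(); print(o['position'],o['wrist_force'])
E
```

```text
[ 0.5370537  -0.07340574  0.15270855] [ 0.27198226 -0.12548875 -4.35739487]
```

View pics/s4.png

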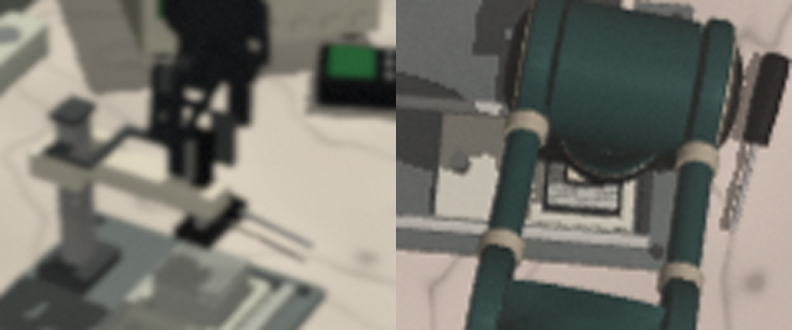

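The fingers straddle the post and tab at about (195,145) in the left crop. The arm is still up in its notch and the module sits below the foot. I'll close now.

Request:
play_rows --deltas '[[[0,0,0],[0,0,0],0.3],[[0,0,0],[0,0,0],0.42],[[0,0,0],[0,0,0],0.46],[[0,0,0],[0,0,0],0.5],[[0,0,0],[0,0,0],0.5]]' --newtons 60

```text
time: 18.17
position: [0.5364, -0.0738, 0.152]
orientation: [0.0, 0.999, -0.043, 0.001]
wrist_force: [-0.0, -0.2, -3.4]
gripper_width: 0.0431
grip_force: 0.4
```

Request:
play_rows --deltas '[[[0,0,0],[0,0,0],0.55],[[0,0,0],[0,0,0],0.58],[[0,0,0],[0,0,0],0.65],[[0,0,0],[0,0,0],1],[[0,0,0],[0,0,0],1],[[0,0,0],[0,0,0],1]]' --newtons 60

```text
time: 18.67
position: [0.5365, -0.0712, 0.1504]
orientation: [-0.002, 0.999, -0.042, 0.001]
wrist_force: [4.1, 9.0, -9.2]
gripper_width: 0.0351
grip_force: 60.2
```

Request:
play_rows --deltas '[[[0,-0.02,0],[0,0,0],1],[[0,-0.02,0.02],[0,0,0],1],[[0,-0.02,0.05],[0,0,0],1],[[0,-0.02,0.08],[0,0,0],1],[[0,-0.02,0.11],[0,0,0],1],[[0,-0.02,0.14],[0,0,0],1],[[0,-0.02,0.17],[0,0,0],1],[[0,-0.02,0.19],[0,0,0],1],[[0,-0.02,0.2],[0,0,0],1],[[0,-0.02,0.2],[0,0,0],1]]'

```text
time: 19.5
position: [0.5365, -0.0711, 0.1305]
orientation: [-0.0, 0.999, -0.042, 0.0]
wrist_force: [4.4, 4.9, -10.4]
gripper_width: 0.0351
grip_force: 63.4
```

Request:
play_rows --deltas '[[[0,0,0.01],[0,0,0],1],[[0,0,0.02],[0,0,0],1],[[0,0,0.03],[0,0,0],1],[[0,0,0.03],[0,0,0],1],[[0,0,0.03],[0,0,0],1]]'

```text
time: 19.92
position: [0.5365, -0.0711, 0.1277]
orientation: [-0.0, 0.999, -0.042, 0.0]
wrist_force: [4.5, 4.2, -9.4]
gripper_width: 0.035
grip_force: 63.4
```

Request:
play_rows --deltas '[[[0,0,0.01],[0,0,0],1],[[0,0,0.02],[0,0,0],1],[[0,0,0.03],[0,0,0],1],[[0,0,0.03],[0,0,0],1],[[0,0,0.03],[0,0,0],1]]'

```text
time: 20.33
position: [0.5365, -0.0712, 0.1247]
orientation: [-0.0, 0.999, -0.042, 0.001]
wrist_force: [4.8, 5.1, -9.7]
gripper_width: 0.0352
grip_force: 63.4
```

Request:
play_rows --deltas '[[[0,0,0.01],[0,0,0],1],[[0,0,0.02],[0,0,0],1],[[0,0,0.02],[0,0,0],1],[[0,0,0.02],[0,0,0],1]]'

```text
time: 20.67
position: [0.5365, -0.0712, 0.1227]
orientation: [-0.0, 0.999, -0.042, 0.0]
wrist_force: [3.9, 4.9, -8.9]
gripper_width: 0.0351
grip_force: 63.4
```

Request:
play_rows --deltas '[[[0,0,0.01],[0,0,0],1],[[0,0,0.02],[0,0,0],1],[[0,0,0.02],[0,0,0],1],[[0,0,0.02],[0,0,0],1]]'

```text
time: 21.0
position: [0.5366, -0.0711, 0.1213]
orientation: [-0.0, 0.999, -0.042, 0.001]
wrist_force: [2.6, 5.6, -6.5]
gripper_width: 0.0353
grip_force: 63.6
```

Request:
play_rows --deltas '[[[0,0,0.01],[0,0,0],1],[[0,0,0.02],[0,0,0],1],[[0,0,0.02],[0,0,0],1],[[0,0,0.02],[0,0,0],1]]'

```text
time: 21.33
position: [0.5365, -0.0711, 0.1195]
orientation: [-0.0, 0.999, -0.042, 0.0]
wrist_force: [2.1, 4.6, -5.6]
gripper_width: 0.0357
grip_force: 63.8
```

Request:
play_rows --deltas '[[[0,0,0.01],[0,0,0],1],[[0,0,0.02],[0,0,0],1],[[0,0,0.02],[0,0,0],1],[[0,0,0.02],[0,0,0],1]]'

```text
time: 21.67
position: [0.5365, -0.0711, 0.1177]
orientation: [-0.0, 0.999, -0.042, 0.0]
wrist_force: [2.4, 5.3, -3.0]
gripper_width: 0.0351
grip_force: 64.1
```

Request:
play_rows --deltas '[[[0,0,0],[0,0,0],0.5],[[0,0,0],[0,0,0],0.4],[[0,0,0],[0,0,0],0.2],[[0,0,0],[0,0,0],0],[[0,0,0],[0,0,0],0],[[0,0,0],[0,0,0],0]]'

```text
time: 22.17
position: [0.5359, -0.0715, 0.1171]
orientation: [-0.0, 0.999, -0.043, -0.0]
wrist_force: [-0.3, -0.2, -5.0]
gripper_width: 0.0855
grip_force: 0.0
```

Request:
play_rows --deltas '[[[0,0,-0.15],[0,0,0],0],[[0,0,-0.35],[0,0,0],0],[[0,0,-0.6],[0,0,0],0],[[0,0,-0.9],[0,0,0],0],[[0,0,-1],[0,0,0],0],[[0,0,-1],[0,0,0],0]]'

```text
time: 22.67
position: [0.5385, -0.0719, 0.221]
orientation: [0.0, 0.999, -0.042, 0.004]
wrist_force: [-0.3, 1.1, -4.8]
gripper_width: 0.0855
grip_force: 0.0
```

Request:
play_rows --deltas '[[[0,0,-0.3],[0,0,0],0],[[0,0,-0.5],[0,0,0],0],[[-0.3,0,-0.5],[0,0,0],0],[[-0.6,0,-0.5],[0,0,0],0],[[-0.8,0,-0.5],[0,0,0],0],[[-0.8,0,-0.5],[0,0,0],0]]'

```text
time: 23.17
position: [0.4522, -0.0641, 0.2647]
orientation: [-0.0, 0.999, -0.043, -0.003]
wrist_force: [-0.3, 0.1, -6.0]
gripper_width: 0.0856
grip_force: 0.0
```

```bash
python3 - <<'E'
from h import *
for n in ['side','top']:
  f=vision.grab_frame(n)
  for l in ['grip_post','release_tab','nest_knob','module','foot','spacer','plug','driver']: print(l,spot(f,l))
  if n=='side':
    a=f['img'][140:230,240:360][:,:,::-1]; cv2.imwrite('pics/s5.png',cv2.resize(a,None,fx=6,fy=6,interpolation=2))
E
```

```text
grip_post (array([ 0.5312, -0.0618,  0.1296]), 0.76)
release_tab (array([ 0.5341, -0.0869,  0.128 ]), 0.7)
nest_knob (array([0.5491, 0.0409, 0.0426]), 0.57)
module (array([ 0.5346, -0.0666,  0.0238]), 0.74)
foot (array([ 0.5342, -0.0627,  0.0615]), 0.6)
spacer (array([0.6655, 0.1176, 0.0111]), 0.42)
plug (array([ 4.119e-01,  4.000e-04, -2.700e-03]), 0.72)
driver (array([ 0.5666, -0.2109,  0.0023]), 0.7)
grip_post (array([0.5486, 0.0489, 0.0451]), 0.46)
release_tab None
nest_knob (array([0.5494, 0.0464, 0.0458]), 0.66)
module None
foot None
spacer (array([0.5475, 0.0481, 0.044 ]), 0.69)
plug (array([ 0.5173, -0.4922,  0.0014]), 0.69)
driver (array([ 5.715e-01, -2.093e-01, -2.000e-04]), 0.49)
```

View pics/s5.png

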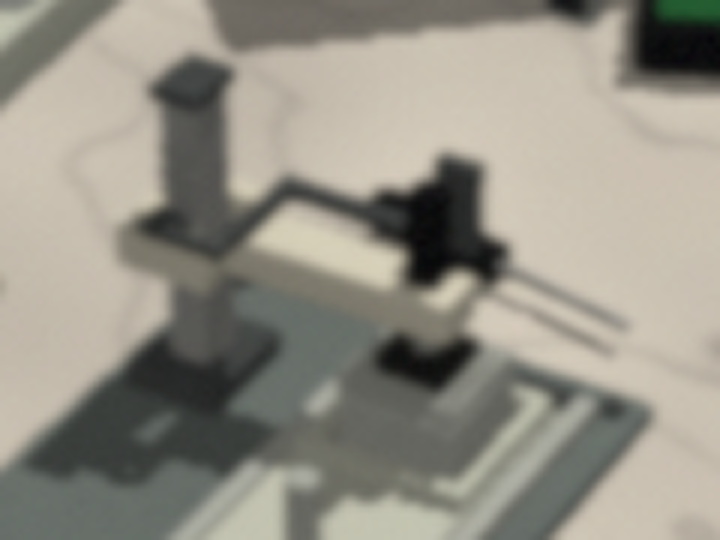

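The foot (425,365) rests on the module, the nest is home, the tab (460,200) has sprung back and nothing else has moved. I'll hand the job in.

```bash
python3 -c "
from h import *
print(workorder.sign_off())"
```

```text
the job is handed in; nothing more can be done
None
```

The job is handed in: the foot rests gently on the module in the fully home nest, with roughly the arm's weight on it by wrist force. The arm was lowered by hand with the tab held in, the gripper is clear of everything, and the last views and forces showed no bystander moved.

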